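# Find the fuller parts canister by weight and press it home in the dock

### The arm

A 6-joint arm with a two-finger parallel gripper is mounted at the origin on the work surface. World frame = base frame: x ahead of the robot, y to its left, z up, the work surface at z = 0. Lengths are in mm, angles in rad, forces in N, time in s.
With the tool pointing down it reaches from about 325 to 900 mm from the base axis. Payload 6.1 kg.
Tool frame: the origin (TCP) lies between the finger pads; the fingertips stand 25 mm ahead of it and the grasp point (between the pads) lies 6 mm ahead of it; z points along the fingers, y is the line along which they close (so a half turn about z gives the same grasp; the last joint's range is limited). The gripper opens to 87 mm and grips with 3 to 60 N. Pads are 19 mm wide; open, the fingers measure 117 mm over their backs; the gripper's body (75 mm by 190 mm) begins 51 mm behind the grasp point.
Start: joints at [1.121, 0.22, 1.526, -0, 1.395, -0.126], TCP at [198.855, 592.514, 247.538] pointing down, gripper open.
Joint ranges: [-2.98, 2.98], [-0.91, 2.08], [0.09, 2.57], [-1.24, 4.39], [0.2, 2.65], [-2.68, 2.68]. Speed limits (rad/s): [2.57, 2.57, 3.01, 3.14, 3.14, 3.14].

### API

Orientations are given as a unit quaternion [w, x, y, z].
In Python, from plant import * gives the robot as it stands. The module is installed in compiled form; this text tells all that it offers.
- The arm moves only by the tool move_arm, never from a script. Its argument "motion" is a list that holds one entry, the list of rows, each a list of 5 numbers: the closure, from 0 (fully open) to 1 (shut), then the shift along the tool's x, y, z in units of 0.1 m (1.0 is 0.1 m), then the turn about the tool's z in units of 120 degrees (1.0 is 120 degrees). In form: [[[gripper, x, y, z, yaw], ...]]. A call has 1 to 20 rows; each row is the pose to reach, as a shift and turn from the pose commanded when the call began, along the tool's axes at that moment; what a row does not reach only later rows make up. A row lasts 1/8 s, in which the tool goes at most 62.5 mm and 10.7 degrees, less where a joint would pass 70% of its speed; a pose out of reach is approached as far as the arm can. A call with a number of a shift or a turn outside -1 to 1 is refused whole. A call with a gripper value outside its range is refused whole. The fingers move at their own pace and stop on an object; "grip_force" is the grip in N (left out, the last holds). Time passes only in rows, so rows that repeat a pose let the fingers close. It gives the time, the measured TCP pose, the force, the opening and the grip force at its end, in the units of the state.
- sense(): the state, without advancing time (a new reading comes with each control period).
- snapshot(name): name is "scene" or "top" or "wrist"; returns the picture (384x512x3 uint8, red, green, blue); there is no depth.
- camera_params(name): a dict with "fx", "fy", "cx", "cy" (pixels), "camera_from_world" (4x4, takes a point from world to camera coordinates). Camera axes: x right, y down, z forward; pixel columns grow to the right and rows downward; lengths in mm; the calibration is good to about 2 mm. A picture is of the moment at which its call begins: read the wrist's pose just before it. camera_params takes no time and is no camera call; for the wrist camera it gives the pose at the moment of the call.
- finish_job(): hands the job in; it is judged then, once.
Trained networks look in the newest picture that a camera, given by its name, has taken for a name from the list of things; names that differ only in an ending like _2 or _b are one class to them, and where a whole thing is asked for, a point or a joint stands for the part that bears it (a point fixed in the world has none). Each returns a list of dicts, best first, with "conf" (0 to 1); they miss things now and then, are a little off and sometimes report something else, mostly with a low value. They report only what shows in the picture. A call takes as long as a camera call. They do not tell look-alikes from the thing itself.
- regions_of(camera, label): "mask" (384x512 bool, what is visible of it) and "box" ([left, top, right, bottom] in pixels, round what is visible of it).
- mark_of(camera, label): "position" ([column, row] in pixels: a listed point, or the origin of a listed thing).
The state is a dict: "time": time; "joints": joint angles; "joint_vel": joint speeds; "joint_torque": joint torques, N m; "ee_pos": TCP position; "ee_rot": TCP orientation; "contact_force": force on the tool from outside, world axes, zero at the start; "moment": the same for the moment, N m; "opening": finger opening in mm; "finger_force": force on a finger pad.
Only numpy, scipy, OpenCV 4.12 (cv2) and the standard library are available. Lean on these libraries where they do the work, as an engineer would, in place of code of your own. Each camera call takes 0.05 s, during which the arm holds its last target. There are 200 camera calls.

### The job

Two closed steel parts canisters stand on the rubber mat; one is packed heavier than the other, and you can tell only by lifting. Lift the round-knobbed one clear of the mat and set it back, then lift the one with the bar handle, and put the heavier of the two into the round well of the white dock, pressing it gently straight down until it is fully home on the bottom. Leave the lighter one standing on the mat, handle the canisters gently and upright, do not disturb the jar, the bottle and the torch nearby, and let go at the end.

Things in the scene. Friction and masses are not known exactly. Their poses are not given: they have to be found in the camera images.
- canister_knob: Canister with a round black knob on the middle of its lid: knob 28 mm in diameter, 28 mm tall, from 80 to 108 mm above the foot. Upright and closed, 68 mm in diameter, flat lid 80 mm above the foot. Origin: centre of the underside, z up. Contents packed firm; 0.25 to 0.7 kg in all, one canister at least 0.15 kg heavier than the other, which one varies unseen.
- canister_bar: Canister with a straight black bar on its lid: 56 mm long along the canister's x axis, 16 mm wide along its y axis, from 80 to 108 mm above the foot. Upright and closed, 68 mm in diameter, flat lid 80 mm above the foot. Origin: centre of the underside, z up. Contents packed firm; 0.25 to 0.7 kg in all, one canister at least 0.15 kg heavier than the other, which one varies unseen.
- mat: Flat black rubber mat fixed on the table, 170 mm (its x) by 270 mm (its y), 6 mm thick; the canisters stand on it. Origin: centre of the underside.
- dock: White square block fixed on the table, 120 x 120 mm, 50 mm tall, with one round vertical well in its middle, 71 mm in diameter with a 5 mm chamfer at the mouth (a canister has about 1.5 mm of play all round). Origin: centre of the underside, on the well's axis.
- dock_home (a point): Point on the well's axis 18 mm above the table, where the foot of a fully home canister rests. A flat rubber-faced plate in the well, held by friction, starts 12 to 20 mm below the mouth. A canister's weight alone does not move it; pushed with some 10 N in all (weight included) it slides down, never springing back, to a firm stop with its top at this point, 32 mm below the mouth.
- jar: Small amber glass jar with a black cap, 32 mm across, 50 mm tall, standing on the mat among the canisters. Bystander.
- flask: White plastic bottle, 44 mm across, 90 mm tall, standing next to the dock, 110 mm from its centre. Bystander.
- torch: Black inspection torch lying on the table beyond the mat and dock, 125 mm long along its x axis, 34 mm high. Bystander.
Mind the look-alikes: they are no part of the job. What is shaped like the canister_knob but brown or purple is not meant.

How it is judged (in metres and radians):
On the way, in this order (a step that is already met when the one before it is completed fails the run):
1. the round-knobbed canister is held in the fingers at least 30 mm above the mat for 0.3 s, the other standing on the mat (z of canister_knob in the frame of mat above 0.036 m and contact force between the fingers and canister_knob above 1 N and z of canister_bar in the frame of mat between 0.003 and 0.009 m and x of canister_bar in the frame of mat between -0.085 and 0.085 m and y of canister_bar in the frame of mat between -0.135 and 0.135 m and angle between canister_bar's own z axis and vertical below 0.1 rad and linear speed of canister_bar below 0.02 m/s), for 0.3 s.
2. the bar-handled canister is held in the fingers at least 30 mm above the mat for 0.3 s, the round-knobbed one standing on the mat again (z of canister_bar in the frame of mat above 0.036 m and contact force between the fingers and canister_bar above 1 N and z of canister_knob in the frame of mat between 0.003 and 0.009 m and x of canister_knob in the frame of mat between -0.085 and 0.085 m and y of canister_knob in the frame of mat between -0.135 and 0.135 m and angle between canister_knob's own z axis and vertical below 0.1 rad and linear speed of canister_knob below 0.02 m/s), for 0.3 s.
At the end, for the whole second after the job is handed in: The heavier canister rests in the dock's well with over 4.2 N (only the heavier can), centred within 4 mm, foot at most 20.5 mm above the table (home is 18), upright within 0.06 rad; the lighter stands on the mat, upright within 0.1 rad, centre within its edges; both at rest (((horizontal distance between canister_knob and dock below 0.004 m and z of canister_knob in the frame of dock below 0.0205 m and angle between canister_knob's own z axis and vertical below 0.06 rad and linear speed of each of canister_knob, canister_bar below 0.02 m/s and contact force between canister_knob and dock above 4.2 N and z of canister_bar in the frame of mat between 0.003 and 0.009 m and x of canister_bar in the frame of mat between -0.085 and 0.085 m and y of canister_bar in the frame of mat between -0.135 and 0.135 m and angle between canister_bar's own z axis and vertical below 0.1 rad) or (horizontal distance between canister_bar and dock below 0.004 m and z of canister_bar in the frame of dock below 0.0205 m and angle between canister_bar's own z axis and vertical below 0.06 rad and linear speed of each of canister_bar, canister_knob below 0.02 m/s and contact force between canister_bar and dock above 4.2 N and z of canister_knob in the frame of mat between 0.003 and 0.009 m and x of canister_knob in the frame of mat between -0.085 and 0.085 m and y of canister_knob in the frame of mat between -0.135 and 0.135 m and angle between canister_knob's own z axis and vertical below 0.1 rad))); the robot touches nothing.
It fails at once if a canister is pressed into or against the dock with more than 45 N (contact force between any of canister_knob, canister_bar and dock above 45 N).
It fails at once if a canister is set down on or pushed against the mat with more than 60 N (contact force between any of canister_knob, canister_bar and mat above 60 N).
It fails at once if a canister is dropped: faster than 0.4 m/s while the fingers do not hold it ((linear speed of canister_knob above 0.4 m/s and contact force between the fingers and canister_knob below 0.1 N) or (linear speed of canister_bar above 0.4 m/s and contact force between the fingers and canister_bar below 0.1 N)).
It fails at once if a canister is tipped by more than 0.5 rad (angle between any of canister_knob, canister_bar's own z axis and vertical above 0.5 rad).
It fails at once if a bystander is moved by more than 30 mm (distance of any of jar, flask, torch from where it was at the start of the episode above 0.03 m).
It also fails if it takes over 72 s, if anything falls off the work surface, if the arm or the gripper's body presses on something with over 40 N, if the wrist force passes 120 N, or if a joint passes its speed limit or range.

## Working session

There is one attempt and no reset: what is moved stays moved. The work goes in short steps, Python scripts to look and compute and a tool call to move; the robot and the scene stay as the last step left them, time stands still between calls to the robot, and variables do not carry over. Pictures are saved under pics/ and viewed, at most 10 in all, crops included, and the job is handed in when it is done.

Besides the shell and the picture viewer there is one more tool, called after ">>>" in YAML: its name, and indented under it one key for each argument. move_arm: Moves the arm, as the interface text tells. Shifts and turns lie within -1 to 1; 1 stands for 0.1 m of shift or 120 degrees of turn. Its arguments: {"type":"object","properties":{"motion":{"type":"array"},"grip_force":{"type":"number"}},"required":["motion"]}

```bash
mkdir -p pics; cat > h.py <<'E'
from plant import *
import numpy as np, cv2
def ray(cam,u,v,z,P=None):
    P=P or camera_params(cam); T=np.array(P["camera_from_world"]); R=T[:3,:3]; c=-R.T@T[:3,3]
    d=R.T@np.array([(u-P["cx"])/P["fx"],(v-P["cy"])/P["fy"],1]); return c+d*(z-c[2])/d[2]
def proj(cam,p):
    P=camera_params(cam); T=np.array(P["camera_from_world"]); q=T[:3,:3]@np.array(p)+T[:3,3]
    return [P["fx"]*q[0]/q[2]+P["cx"],P["fy"]*q[1]/q[2]+P["cy"]]
E
python3 - <<'E'
from h import *
s=sense(); print(s)
for c in("top","scene"):
    im=snapshot(c); cv2.imwrite(f"pics/{c}0.png",im[:,:,::-1])
    P=camera_params(c);T=np.array(P["camera_from_world"]);print(c,P["fx"],-T[:3,:3].T@T[:3,3])
    for l in("canister_knob","canister_bar","mat","dock","dock_home","jar","flask","torch"):
        z=18 if l=="dock_home" else 6 if l[:3]in("can","jar") else 0
        for m in mark_of(c,l)[:4]: print(l,round(m["conf"],2),np.round(m["position"],1),np.round(ray(c,*m["position"],z),1))
E
```

```text
{'time': 0.0, 'joints': array([ 1.12090698e+00,  2.21235861e-01,  1.52760003e+00, -1.56573006e-05,
        1.39467710e+00, -1.26146551e-01]), 'joint_vel': array([ 0.00042497,  0.00149619, -0.00083937, -0.00123913,  0.0002954 ,
        0.0001018 ]), 'joint_torque': array([ 4.61560739e-04, -4.94596481e+01, -3.87384403e+01,  6.99812011e-02,
        5.67118416e-02, -1.35446603e-04]), 'ee_pos': array([198.61271426, 592.00987726, 246.43703148]), 'ee_rot': array([-2.65350071e-04,  1.61163986e-01,  9.86927174e-01, -9.22809398e-04]), 'contact_force': array([-0.75524397, -0.65014741,  0.00594014]), 'moment': array([ 0.0543556 ,  0.00632151, -0.02402277]), 'finger_force': 0.0, 'opening': 86.97435706001411}
top 393.185810890317 [ 458.72099409  -43.48947865 1057.63573585]
canister_knob 0.94 [327.9 279.6] [ 309.8 -237.9    6. ]
canister_knob 0.84 [379.7 214.8] [ 477.4 -383.8    6. ]
canister_bar 0.62 [270.7 225.8] [455.2 -90.6   6. ]
mat 0.73 [296.8 215.2] [ 481.9 -161.9    0. ]
mat 0.36 [318.3 215.9] [ 478.6 -219.7    0. ]
dock 0.67 [159.2 214.5] [492.8 207.1   0. ]
dock_home 0.57 [159.7 215.5] [
[... 251 characters left out ...]
178   609.3926342 ]
canister_knob 0.95 [217.  183.8] [ 473.8 -229.8    6. ]
canister_knob 0.65 [169.6 174.3] [ 495.2 -368.3    6. ]
canister_knob 0.65 [248.9 158.5] [ 321.4 -227.2    6. ]
canister_knob 0.6 [267.3 193.8] [452.4 -93.6   6. ]
canister_bar 0.73 [266.5 191.3] [ 443.6 -100.9    6. ]
mat 0.9 [239.3 196.8] [ 489.3 -152.4    0. ]
mat 0.5 [217.4 184. ] [ 466.5 -234.2    0. ]
dock 0.61 [378.  240.8] [489.2 199.3   0. ]
dock_home 0.97 [381.2 233.4] [484.3 202.3  18. ]
jar 0.82 [231.1 198.3] [ 511.8 -161.4    6. ]
jar 0.24 [227.  277.2] [741.8 -19.    6. ]
flask 0.63 [359.7 266. ] [582.4 191.8   0. ]
torch 0.6 [229.3 278.9] [738.6 -16.3   0. ]
torch 0.47 [380.3 241.7] [489.7 204.5   0. ]
```

```bash
python3 - <<'E'
import cv2
t=cv2.imread("pics/top0.png");c=t[100:320,120:420];cv2.imwrite("pics/t1.png",cv2.resize(c,None,fx=2.66,fy=2.66,interpolation=cv2.INTER_CUBIC))
E
```

```text
(no output)
```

View pics/t1.png

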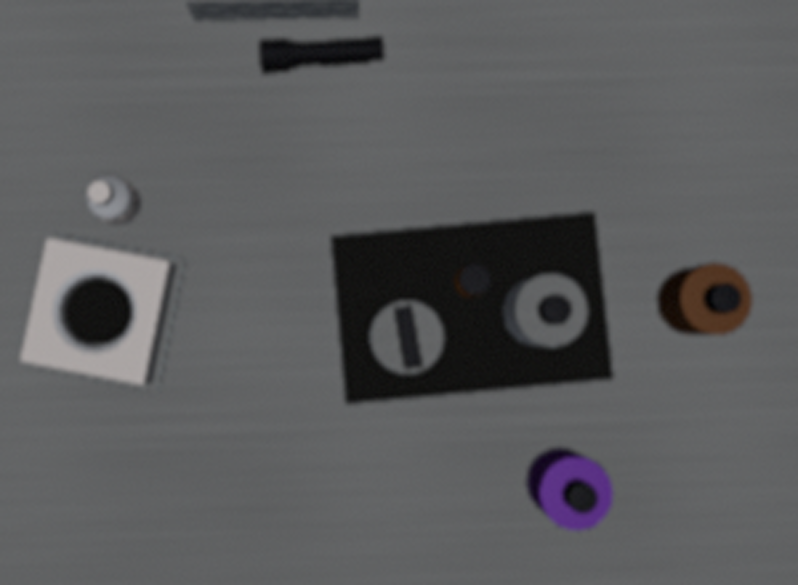

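View pics/scene0.png

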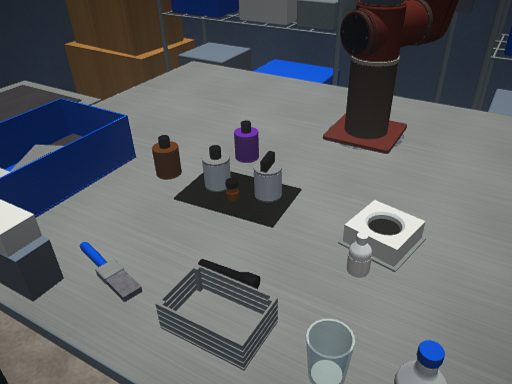

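The top view shows the mat with the bar canister at crop (407,337), the knob canister at (552,310) and the jar between and behind them at (470,280). The dock's well is at (97,311). The brown and purple canisters off the mat are look-alikes.

```bash
python3 - <<'E'
from h import *
f=lambda x,y:(120+x/2.66,100+y/2.66)
for n,p,z in(("knoblid",(552,310),86),("knobtop",(555,310),114),("barlid",(407,337),86),("bartop",(409,337),114),("bar1",(402,307),114),("bar2",(415,367),114),("dock",(97,311),50),("jar",(475,277),56),("flask",(98,192),90),
 ("m1",(333,236),6),("m2",(594,213),6),("m3",(612,378),6),("m4",(348,402),6)): print(n,np.round(ray("top",*f(*p),z),1))
P=camera_params("wrist");T=np.array(P["camera_from_world"]);print(P["fx"],P["cx"],P["cy"],-T[:3,:3].T@T[:3,3],np.round(T[:3,:3],2))
E
```

```text
knoblid [ 474.8 -228.2   86. ]
knobtop [ 474.3 -225.6  114. ]
barlid [453.2 -92.7  86. ]
bartop [453.3 -93.  114. ]
bar1 [480.4 -87.5 114. ]
bar2 [426.3 -97.7 114. ]
dock [485.2 202.2  50. ]
jar [ 508.7 -161.1   56. ]
flask [594.6 191.   90. ]
m1 [556.1 -24.8   6. ]
m2 [ 573.3 -289.9    6. ]
m3 [ 406.7 -301.     6. ]
m4 [389.6 -36.1   6. ]
271.17574026590097 254.9331915895237 190.61739232327932 [133.39673333 614.34819733 384.42556366] [[ 0.32  0.95  0.  ]
 [ 0.92 -0.31  0.25]
 [ 0.24 -0.08 -0.97]]
```

>>> move_arm:
  motion:
    - [[0,-0.5,-0.34,0.2,0],[0,-1,-0.69,0.3,0],[0,-1,-0.69,0.3,0]]

```text
time: 1.27
ee_pos: [273.4, 491.9, 216.2]
ee_rot: [-0.0, 0.163, 0.987, -0.002]
contact_force: [-0.8, -0.4, -0.1]
opening: 87.0
finger_force: 0.0
```

>>> move_arm:
  motion:
    - [[0,-0.5,-0.34,0,0],[0,-1,-0.69,0,0],[0,-1,-0.69,0,0]]

```text
time: 1.65
ee_pos: [346.7, 396.3, 218.2]
ee_rot: [0.001, 0.163, 0.987, 0.0]
contact_force: [-0.3, 0.2, -0.5]
opening: 87.3
finger_force: 0.0
```

>>> move_arm:
  motion:
    - [[0,-0.5,-0.34,0,0],[0,-1,-0.69,0,0],[0,-1,-0.69,0,0]]

```text
time: 2.02
ee_pos: [419.3, 299.6, 218.1]
ee_rot: [0.001, 0.163, 0.987, 0.0]
contact_force: [-1.1, 0.5, 0.6]
opening: 87.0
finger_force: 0.0
```

>>> move_arm:
  motion:
    - [[0,-0.5,-0.34,0,0],[0,-0.95,-0.69,0,0],[0,-0.95,-0.69,0,0],[0,-0.95,-0.69,0,0],[0,-0.95,-0.69,0,0]]

```text
time: 2.65
ee_pos: [484.6, 207.1, 217.5]
ee_rot: [-0.0, 0.16, 0.987, 0.0]
contact_force: [0.3, -0.6, -1.0]
opening: 87.1
finger_force: 0.0
```

```bash
python3 - <<'E'
from h import *
P=camera_params("wrist");im=snapshot("wrist");cv2.imwrite("pics/w1.png",im[:,:,::-1]);print(sense()["ee_pos"])
for l in("dock","dock_home"):
    for m in mark_of("wrist",l)[:2]: print(l,m["conf"],m["position"],ray("wrist",*m["position"],18 if l!="dock" else 0,P))
E
```

```text
[484.66804961 206.93789268 217.56053832]
dock 0.73 [257.1, 173.9] [485.72627824 210.06468293   0.        ]
dock_home 0.64 [253.9, 182.4] [491.49029236 203.69446576  18.        ]
```

View pics/w1.png

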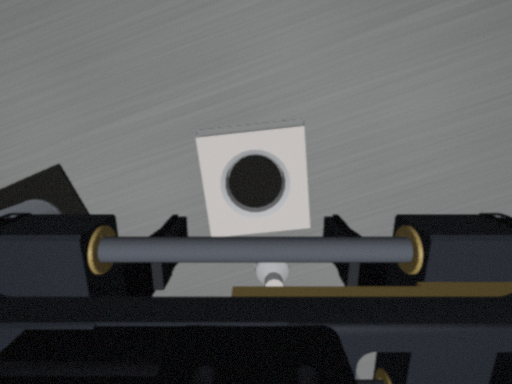

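The wrist view has the dock in the middle, its well at about (255,182). The white top's corners are near (197,138), (304,126), (310,228) and (209,237). I'll fit the ring and the square.

```bash
cat > dock.py <<'E'
from h import *
def fit(cam,im,P,box):
    g=cv2.cvtColor(im,cv2.COLOR_RGB2GRAY); x0,y0,x1,y1=box; k=4
    c=cv2.resize(g[y0:y1,x0:x1],None,fx=k,fy=k,interpolation=cv2.INTER_CUBIC)
    toworld=lambda pts,z:np.array([ray(cam,(u+.5)/k-.5+x0,(v+.5)/k-.5+y0,z,P)[:2] for u,v in pts])
    for th,z in((70,45),(100,48),(130,50),(145,50)):
        cs,h=cv2.findContours((c>th).astype(np.uint8),cv2.RETR_CCOMP,cv2.CHAIN_APPROX_NONE)
        for i,q in enumerate(cs):
            A=cv2.contourArea(q)
            if A<8000: continue
            w=toworld(q[:,0],z).astype(np.float32)*1
            if h[0][i][3]>=0:
                (a,b),ax,_=cv2.fitEllipse(w); print(cam,th,"hole",round(a,1),round(b,1),np.round(ax,1))
            else:
                r=cv2.minAreaRect(toworld(q[:,0],50).astype(np.float32)); print(cam,th,"rect",np.round(r[0],1),np.round(r[1],1),round(r[2],1))
E
python3 - <<'E'
from dock import *
P=camera_params("wrist"); fit("wrist",cv2.imread("pics/w1.png")[:,:,::-1].copy(),P,(185,115,320,240))
fit("top",cv2.imread("pics/top0.png")[:,:,::-1].copy(),camera_params("top"),(122,182,190,250))
E
```

```text
wrist 70 rect [481.3 205. ] [161.8 143.6] 71.5
wrist 70 hole 485.7 206.1 [62.7 63.5]
wrist 100 rect [480.8 205.1] [161.7 142.6] 71.5
wrist 100 hole 486.1 206.0 [65.  67.4]
wrist 130 rect [479.2 202.1] [159.6 139.3] 74.9
wrist 130 hole 486.3 205.9 [68.2 68.9]
wrist 145 rect [487.8 205.7] [122.3 121.7] 77.6
wrist 145 hole 486.2 206.0 [69.4 69.9]
top 70 rect [489.4 205.2] [175.7 172.9] 88.7
top 70 hole 485.9 205.0 [65.1 67.2]
top 100 rect [486.5 206.9] [127.  129.5] 77.8
top 100 hole 485.7 204.5 [69.1 70.4]
top 130 rect [486.3 205.9] [120.8 121.7] 77.5
top 130 hole 485.2 204.4 [73.6 74.5]
top 145 rect [486.5 205.8] [118.3 119.1] 77.7
top 145 hole 485.0 204.9 [76.8 78.1]
```

>>> move_arm:
  motion:
    - [[0,0.0,-0.5,0,0],[0,0,-1,0,0],[0,0,-1,0,0]]

```text
time: 3.18
ee_pos: [452.8, 108.8, 217.5]
ee_rot: [0.0, 0.162, 0.987, -0.0]
contact_force: [-0.1, 0.6, 0.2]
opening: 87.1
finger_force: 0.0
```

>>> move_arm:
  motion:
    - [[0,0.0,-0.5,0,0],[0,0,-1,0,0],[0,0,-1,0,0]]

```text
time: 3.55
ee_pos: [421.7, 14.2, 217.8]
ee_rot: [0.0, 0.163, 0.987, -0.0]
contact_force: [1.4, 0.3, -0.0]
opening: 87.0
finger_force: 0.0
```

>>> move_arm:
  motion:
    - [[0,-0.4,-0.5,0,0.08],[0,-0.6,-1,0,0.15],[0,-0.6,-1,0,0.15]]

```text
time: 3.92
ee_pos: [448.0, -100.1, 217.8]
ee_rot: [0.0, 0.316, 0.949, -0.0]
contact_force: [-1.0, -0.1, -1.0]
opening: 87.2
finger_force: 0.0
```

>>> move_arm:
  motion:
    - [[0,-0.4,-0.4,0,-0.08],[0,-0.9,-0.8,0,-0.16],[0,-0.97,-0.86,0,-0.24],[0,-0.97,-0.86,0,-0.32],[0,-0.97,-0.86,0,-0.4],[0,-0.97,-0.86,0,-0.4],[0,-0.97,-0.86,0,-0.4]]

```text
time: 4.8
ee_pos: [474.3, -223.9, 217.5]
ee_rot: [0.0, -0.099, 0.995, 0.0]
contact_force: [-0.5, 0.4, -0.9]
opening: 86.8
finger_force: 0.0
```

```bash
python3 - <<'E'
from h import *
P=camera_params("wrist");s=sense();im=snapshot("wrist");cv2.imwrite("pics/w2.png",im[:,:,::-1]);print(s["ee_pos"],s["ee_rot"],s["contact_force"])
for l in("canister_knob","canister_bar"):
    for m in mark_of("wrist",l)[:2]: print(l,m["conf"],m["position"],ray("wrist",*m["position"],6,P))
E
```

```text
[ 474.27163547 -223.91080431  217.48135697] [ 8.30814664e-05 -9.91135769e-02  9.95076104e-01  1.99656252e-04] [-0.52922398  0.40261652 -0.9163818 ]
canister_knob 0.66 [264.3, 31.2] [ 307.56066303 -245.905133      6.        ]
canister_knob 0.64 [135.4, 158.3] [ 483.69017656 -378.47731545    6.        ]
canister_bar 0.64 [354.8, 177.1] [451.95716934 -94.39428847   6.        ]
```

View pics/w2.png

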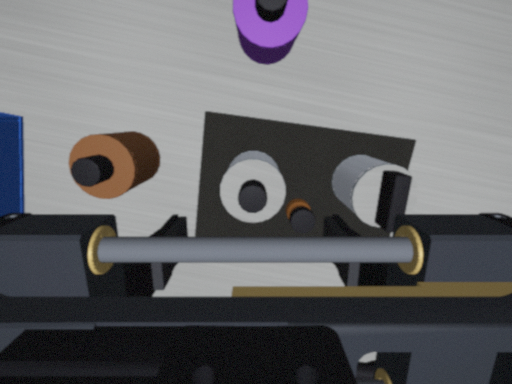

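The wrist view shows the knob lid at (253,189) with the knob top at (253,196). The bar top is near (394,200), the jar at (301,214).

```bash
python3 - <<'E'
from h import *
im=cv2.imread("pics/w2.png");g=cv2.cvtColor(im,cv2.COLOR_BGR2GRAY)
def blob(g,b,th,inv):
    x0,y0,x1,y1=b;c=cv2.resize(g[y0:y1,x0:x1],None,fx=4,fy=4,interpolation=cv2.INTER_CUBIC)
    m=((c<th) if inv else (c>th)).astype(np.uint8); cs,_=cv2.findContours(m,cv2.RETR_EXTERNAL,cv2.CHAIN_APPROX_NONE)
    q=max(cs,key=cv2.contourArea); return q[:,0]/4.0+[x0-.375,y0-.375]
for n,cam,b,th,inv,z in(("lid","wrist",(212,145,295,228),140,False,86),("knob","wrist",(236,176,270,217),70,True,112),):
    q=blob(g,b,th,inv); (u,v),ax,a=cv2.fitEllipse(q.astype(np.float32)); print(n,u,v,ax,a,ray(cam,u,v,z)[:2])
t=cv2.cvtColor(cv2.imread("pics/top0.png"),cv2.COLOR_BGR2GRAY)
for n,b,th,inv,z in(("kl",(308,198,345,236),100,False,86),("bl",(255,208,291,245),95,False,86)):
    q=blob(t,b,th,inv); h=cv2.convexHull(q.astype(np.float32)); (u,v),r=cv2.minEnclosingCircle(h); print(n,u,v,r,ray("top",u,v,z)[:2])
print("knob pred px",proj("wrist",[474.5,-227,114]),"lid",proj("wrist",[474.5,-227,86]))
q=blob(g,(374,165,416,232),60,True);r=cv2.minAreaRect(q.astype(np.float32));print("bar",r,[ray("wrist",*p,112)[:2].round(1) for p in cv2.boxPoints(r)])
E
```

```text
lid 252.36207580566406 190.18960571289062 (62.96652603149414, 64.69097137451172) 93.24308776855469 [ 474.89146598 -226.82481417]
knob 252.27276611328125 195.8911895751953 (27.15587043762207, 31.862998962402344) 1.493085265159607 [ 473.62104022 -226.9402102 ]
kl 335.75 214.0 7.196019172668457 [ 480.58762257 -248.84371082]
bl 267.875 227.375 11.524530410766602 [451.79488286 -79.9675896 ]
knob pred px [np.float64(252.00483839925576), np.float64(197.36656301719157)] lid [np.float64(252.26855979312623), np.float64(189.793474980745)]
bar ((394.5, 201.125), (60.5, 41.75), 90.0) [array([ 428.8, -123.6]), array([421.4, -86.5]), array([477.5, -66.2]), array([ 485.4, -105.6])]
```

>>> move_arm:
  motion:
    - [[0,0,-0.03,0.4,0],[0,0,-0.03,0.8,0],[0,0,-0.03,1.0,0],[0,0,-0.03,1.0,0]]

```text
time: 5.45
ee_pos: [472.9, -227.2, 115.7]
ee_rot: [-0.002, -0.099, 0.995, 0.001]
contact_force: [-0.1, 0.4, 0.6]
opening: 87.1
finger_force: 0.0
```

>>> move_arm:
  motion:
    - [[0,0,0,0.035,0],[0,0,0,0.035,0],[1,0,0,0.035,0],[1,0,0,0.035,0],[1,0,0,0.035,0],[1,0,0,0.035,0],[1,0,0,0.035,0],[1,0,0,0.035,0],[1,0,0,0.035,0],[1,0,0,0.035,0]]
  grip_force: 40

```text
time: 6.7
ee_pos: [474.1, -227.6, 114.0]
ee_rot: [-0.0, -0.1, 0.995, 0.001]
contact_force: [-0.2, 3.1, 1.8]
opening: 27.2
finger_force: 40.0
```

>>> move_arm:
  motion:
    - [[1,0,0,-0.05,0],[1,0,0,-0.15,0],[1,0,0,-0.3,0],[1,0,0,-0.45,0],[1,0,0,-0.6,0],[1,0,0,-0.6,0],[1,0,0,-0.6,0],[1,0,0,-0.6,0],[1,0,0,-0.6,0],[1,0,0,-0.6,0],[1,0,0,-0.6,0]]

```text
time: 8.07
ee_pos: [474.2, -228.1, 173.9]
ee_rot: [-0.0, -0.1, 0.995, 0.0]
contact_force: [0.2, -0.5, -4.8]
opening: 26.9
finger_force: 40.0
```

```bash
cat > w.py <<'E'
from h import *
F=[]
for i in range(8):
    im=snapshot("scene"); F.append(sense()["contact_force"])
s=sense();print(s["time"],np.mean(F,0),np.std(F,0),s["ee_pos"],s["opening"],s["joint_torque"][1:3])
cv2.imwrite("pics/s_%d.png"%(s["time"]*100),cv2.resize(im[120:260,140:320,::-1],None,fx=3,fy=3))
E
python3 w.py; ls pics
```

```text
8.475 [-0.17707042 -0.23426416 -5.36789756] [0.36948974 0.57726906 0.6003189 ] [ 474.25795244 -228.11149251  174.04624274] 26.900168809678416 [-41.85327172 -39.27775383]
s_847.png
scene0.png
t1.png
top0.png
w1.png
w2.png
```

Lifted: about 5.4 N. Setting it back down gently.

>>> move_arm:
  motion:
    - [[1,0,0,0.15,0],[1,0,0,0.3,0],[1,0,0,0.42,0],[1,0,0,0.52,0],[1,0,0,0.56,0],[1,0,0,0.58,0],[1,0,0,0.59,0],[1,0,0,0.595,0],[1,0,0,0.6,0],[1,0,0,0.6,0]]

```text
time: 9.72
ee_pos: [474.3, -228.1, 114.2]
ee_rot: [0.0, -0.1, 0.995, -0.0]
contact_force: [-0.5, 0.2, -5.4]
opening: 26.9
finger_force: 40.0
```

>>> move_arm:
  motion:
    - [[0.8,0,0,0,0],[0.6,0,0,0,0],[0,0,0,0,0],[0,0,0,0,0],[0,0,0,0,0],[0,0,0,0,0],[0,0,0,0,0],[0,0,0,-0.3,0],[0,0,0,-0.7,0],[0,0,0,-1,0],[0,0,0,-1,0]]

```text
time: 11.1
ee_pos: [475.8, -229.2, 217.0]
ee_rot: [0.002, -0.1, 0.995, -0.002]
contact_force: [0.8, -0.5, 0.1]
opening: 87.1
finger_force: 0.0
```

```bash
python3 - <<'E'
from h import *
P=camera_params("wrist");im=snapshot("wrist");cv2.imwrite("pics/w3.png",im[:,:,::-1]);print(sense()["ee_pos"])
for m in mark_of("wrist","canister_knob")[:3]: print(m["conf"],m["position"],ray("wrist",*m["position"],6,P))
E
```

```text
[ 474.80002636 -228.47668864  214.92314193]
0.79 [257.2, 176.1] [ 478.21791546 -226.19756022    6.        ]
0.66 [270.0, 33.6] [ 311.5716167  -245.19613952    6.        ]
0.6 [140.5, 154.0] [ 479.61521389 -378.63903855    6.        ]
```

>>> move_arm:
  motion:
    - [[0,0,0.5,0,0],[0,-0.03,1,0,0],[0,-0.03,1,0,0]]

```text
time: 11.58
ee_pos: [455.8, -126.5, 211.8]
ee_rot: [-0.002, -0.101, 0.995, 0.001]
contact_force: [0.5, -0.3, -0.3]
opening: 86.8
finger_force: 0.0
```

>>> move_arm:
  motion:
    - [[0,-0.03,0.36,0,0],[0,-0.03,0.36,0,0],[0,-0.03,0.36,0,0]]

```text
time: 11.95
ee_pos: [453.0, -94.3, 213.3]
ee_rot: [-0.001, -0.1, 0.995, -0.0]
contact_force: [0.1, -1.5, -0.6]
opening: 87.0
finger_force: 0.0
```

```bash
python3 - <<'E'
from h import *
P=camera_params("wrist");s=sense();im=snapshot("wrist");cv2.imwrite("pics/w4.png",im[:,:,::-1]);print(s["ee_pos"],s["ee_rot"])
print([m["position"] for m in mark_of("wrist","canister_knob")],[(m["position"],ray("wrist",*m["position"],6,P)) for m in mark_of("wrist","canister_bar")])
E
```

```text
[453.01311516 -94.33245164 213.31003278] [-5.41528913e-04 -9.97802233e-02  9.95009352e-01 -6.46149100e-05]
[[152.5, 171.9], [151.2, 28.4]] [([252.8, 176.2], array([454.70000257, -96.47552611,   6.        ]))]
```

View pics/w4.png

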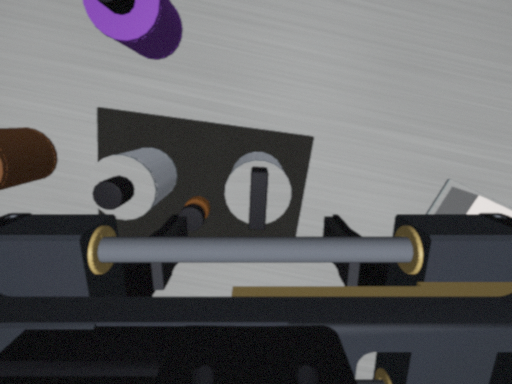

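The knob canister stands upright on the mat. The bar canister is in the middle with its lid at about (258,190), and the bar runs almost along the tool's x axis.

```bash
python3 - <<'E'
from h import *
g=cv2.cvtColor(cv2.imread("pics/w4.png"),cv2.COLOR_BGR2GRAY)
x0,y0,x1,y1=218,145,300,232
c=cv2.resize(g[y0:y1,x0:x1],None,fx=4,fy=4,interpolation=cv2.INTER_CUBIC)
cs,_=cv2.findContours((c>140).astype(np.uint8),cv2.RETR_EXTERNAL,cv2.CHAIN_APPROX_NONE)
q=np.vstack([k for k in cs if cv2.contourArea(k)>500])
h=cv2.convexHull(q)[:,0]/4+[x0-.375,y0-.375]
(u,v),r=cv2.minEnclosingCircle(h.astype(np.float32));print("lid",u,v,r,ray("wrist",u,v,86))
# bar edges: dark span in rows
L=[];R=[]
for row in range(175,218):
    l=g[row,235:285].astype(float); d=np.where(l<75)[0]
    if len(d)>5: L.append((row,235+d[0]));R.append((row,235+d[-1]))
L=np.array(L);R=np.array(R)
pl=np.polyfit(L[:,0],L[:,1],1);pr=np.polyfit(R[:,0],R[:,1],1);print(pl,pr)
for z in(112,):
    a=[ray("wrist",(np.polyval(pl,y)+np.polyval(pr,y)+0)/2,y,z)[:2] for y in(178,216)]
    print(a,np.degrees(np.arctan2(*(a[0]-a[1])[::-1])), np.median(R[:,1]-L[:,1]))
    w=[np.polyval(k,195) for k in(pl,pr)];print(ray("wrist",w[0],195,114),ray("wrist",w[1],195,114))
E
```

```text
lid 257.4790954589844 191.9112091064453 32.82443618774414 [453.82139277 -91.50600305  86.        ]
[-9.13621262e-02  2.68279070e+02] [1.77287828e-01 2.32367865e+02]
[array([434.35613587, -95.27066163]), array([469.48596733, -86.563918  ])] -166.080039173881 15.0
[450.68237623 -98.90667153 114.        ] [447.74971494 -84.27951831 114.        ]
```

>>> move_arm:
  motion:
    - [[0,-0.01,0.025,0.4,0],[0,-0.01,0.025,0.8,0],[0,-0.01,0.025,0.98,0],[0,-0.01,0.025,0.98,0],[0,-0.01,0.025,0.98,0]]

```text
time: 12.72
ee_pos: [454.3, -91.6, 117.0]
ee_rot: [0.001, -0.099, 0.995, -0.0]
contact_force: [0.5, -0.5, 0.2]
opening: 86.9
finger_force: 0.0
```

>>> move_arm:
  motion:
    - [[1,0,0,0,0],[1,0,0,0,0],[1,0,0,0,0],[1,0,0,0,0],[1,0,0,0,0],[1,0,0,0,0],[1,0,0,0,0],[1,0,0,0,0],[1,0,0,0,0],[1,0,0,0,0]]
  grip_force: 40

```text
time: 13.98
ee_pos: [453.6, -91.0, 116.0]
ee_rot: [-0.0, -0.1, 0.995, -0.0]
contact_force: [0.1, 0.4, -0.5]
opening: 15.5
finger_force: 39.8
```

>>> move_arm:
  motion:
    - [[1,0,0,-0.05,0],[1,0,0,-0.15,0],[1,0,0,-0.3,0],[1,0,0,-0.45,0],[1,0,0,-0.6,0],[1,0,0,-0.6,0],[1,0,0,-0.6,0],[1,0,0,-0.6,0],[1,0,0,-0.6,0],[1,0,0,-0.6,0],[1,0,0,-0.6,0]]

```text
time: 15.35
ee_pos: [453.6, -91.0, 175.9]
ee_rot: [-0.0, -0.1, 0.995, 0.0]
contact_force: [0.1, 0.6, -2.2]
opening: 15.6
finger_force: 39.8
```

```bash
python3 w.py; ls pics
```

```text
15.75 [-0.22489289  0.121844   -2.5571383 ] [0.30438542 0.55458713 0.45538543] [453.62075614 -90.98921886 176.05357086] 15.523048333969662 [-32.49628186 -38.01896811]
s_1575.png
s_847.png
scene0.png
t1.png
top0.png
w1.png
w2.png
w3.png
w4.png
```

The bar canister reads 2.6 N, so the knob canister (5.4 N) is the heavier. I'll put the bar one back.

>>> move_arm:
  motion:
    - [[1,0,0,0.15,0],[1,0,0,0.3,0],[1,0,0,0.42,0],[1,0,0,0.52,0],[1,0,0,0.56,0],[1,0,0,0.58,0],[1,0,0,0.59,0],[1,0,0,0.595,0],[1,0,0,0.6,0],[1,0,0,0.605,0],[1,0,0,0.605,0]]

```text
time: 17.12
ee_pos: [453.9, -91.1, 116.0]
ee_rot: [0.0, -0.1, 0.995, -0.0]
contact_force: [0.8, -0.2, 0.2]
opening: 16.0
finger_force: 39.8
```

>>> move_arm:
  motion:
    - [[0.8,0,0,0,0],[0.6,0,0,0,0],[0,0,0,0,0],[0,0,0,0,0],[0,0,0,0,0],[0,0,0,0,0],[0,0,0,0,0],[0,0,0,-0.3,0],[0,0,0,-0.7,0],[0,0,0,-1,0],[0,0,0,-1,0]]

```text
time: 18.5
ee_pos: [455.4, -91.6, 218.4]
ee_rot: [0.003, -0.1, 0.995, -0.001]
contact_force: [0.3, -0.7, -0.8]
opening: 87.1
finger_force: 0.0
```

>>> move_arm:
  motion:
    - [[0,0,-0.5,0,0],[0,0.03,-1,0,0],[0,0.03,-1,0,0]]

```text
time: 18.88
ee_pos: [470.0, -192.0, 214.1]
ee_rot: [-0.001, -0.098, 0.995, 0.0]
contact_force: [-0.7, 1.1, -0.5]
opening: 87.2
finger_force: 0.0
```

>>> move_arm:
  motion:
    - [[0,0.03,-0.36,0,0],[0,0.03,-0.36,0,0],[0,0.03,-0.36,0,0],[0,0.03,-0.36,0,0]]

```text
time: 19.38
ee_pos: [474.5, -224.2, 215.1]
ee_rot: [-0.0, -0.1, 0.995, 0.0]
contact_force: [-0.3, 0.8, 0.5]
opening: 87.0
finger_force: 0.0
```

```bash
python3 - <<'E'
from h import *
P=camera_params("wrist");s=sense();im=snapshot("wrist");cv2.imwrite("pics/w5.png",im[:,:,::-1]);print(s["ee_pos"],s["ee_rot"])
g=cv2.cvtColor(im,cv2.COLOR_RGB2GRAY);x0,y0,x1,y1=205,140,300,232
c=cv2.resize(g[y0:y1,x0:x1],None,fx=4,fy=4,interpolation=cv2.INTER_CUBIC)
cs,_=cv2.findContours((c>140).astype(np.uint8),cv2.RETR_EXTERNAL,cv2.CHAIN_APPROX_NONE)
q=max(cs,key=cv2.contourArea)[:,0]/4+[x0-.375,y0-.375];(u,v),ax,a=cv2.fitEllipse(q.astype(np.float32));print(u,v,ax,ray("wrist",u,v,86,P))
print([(m["position"],ray("wrist",*m["position"],6,P)) for m in mark_of("wrist","canister_bar")])
E
```

```text
[ 474.5352468  -224.24560226  215.10799273] [-2.73677153e-04 -1.00258242e-01  9.94961330e-01  4.02889540e-04]
251.91453552246094 190.7886962890625 (63.335514068603516, 65.2760238647461) [ 475.49263955 -226.75941671   86.        ]
[([356.1, 181.3], array([456.4984617 , -92.37788876,   6.        ]))]
```

View pics/w5.png

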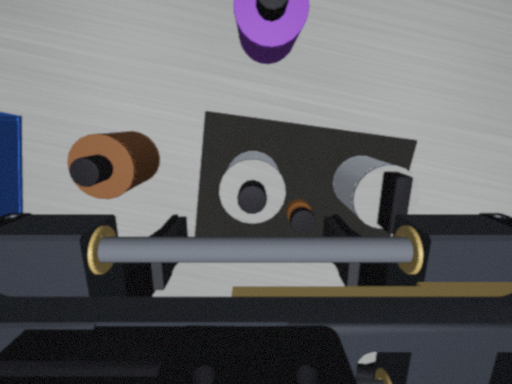

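The knob canister (lid at (252,191)), bar canister and jar all stand undisturbed. I'll grasp the knob again and lift it high enough to clear the other canister.

>>> move_arm:
  motion:
    - [[0,0,-0.03,0.4,0],[0,0,-0.03,0.8,0],[0,0,-0.03,1.0,0],[0,0,-0.03,1.0,0],[0,0,-0.03,1.0,0]]

```text
time: 20.1
ee_pos: [476.0, -228.6, 116.7]
ee_rot: [0.001, -0.1, 0.995, -0.001]
contact_force: [-0.6, 0.6, 0.3]
opening: 87.3
finger_force: 0.0
```

>>> move_arm:
  motion:
    - [[1,0,0,0,0],[1,0,0,0,0],[1,0,0,0,0],[1,0,0,0,0],[1,0,0,0,0],[1,0,0,0,0],[1,0,0,0,0],[1,0,0,0,0],[1,0,0,0,0],[1,0,0,0,0]]
  grip_force: 45

```text
time: 21.35
ee_pos: [475.2, -228.0, 115.5]
ee_rot: [-0.0, -0.1, 0.995, 0.0]
contact_force: [0.1, 4.2, 1.9]
opening: 27.0
finger_force: 45.0
```

>>> move_arm:
  motion:
    - [[1,0,0,-0.05,0],[1,0,0,-0.15,0],[1,0,0,-0.35,0],[1,0,0,-0.55,0],[1,0,0,-0.75,0],[1,0,0,-0.75,0]]

```text
time: 22.1
ee_pos: [476.5, -229.5, 192.7]
ee_rot: [0.002, -0.1, 0.995, -0.002]
contact_force: [0.9, -0.8, -5.0]
opening: 26.7
finger_force: 45.0
```

>>> move_arm:
  motion:
    - [[1,0,0,-0.15,0],[1,0,0,-0.35,0],[1,0,0,-0.55,0],[1,0,0,-0.65,0],[1,0,0,-0.7,0],[1,0,0,-0.7,0]]

```text
time: 22.85
ee_pos: [475.2, -228.3, 260.2]
ee_rot: [-0.0, -0.1, 0.995, 0.0]
contact_force: [-0.2, 1.3, -5.6]
opening: 27.0
finger_force: 45.0
```

>>> move_arm:
  motion:
    - [[1,-0.03,0.15,0,0],[1,-0.09,0.4,0,0],[1,-0.15,0.65,0,0],[1,-0.2,0.85,0,0]]

```text
time: 23.35
ee_pos: [477.5, -139.0, 259.7]
ee_rot: [-0.001, -0.1, 0.995, 0.001]
contact_force: [0.5, 0.9, -6.0]
opening: 27.0
finger_force: 45.0
```

>>> move_arm:
  motion:
    - [[1,-0.06,0.25,0,0],[1,-0.12,0.5,0,0],[1,-0.18,0.75,0,0],[1,-0.23,1.0,0,0]]

```text
time: 23.85
ee_pos: [480.0, -36.7, 259.8]
ee_rot: [-0.001, -0.1, 0.995, 0.0]
contact_force: [0.7, -0.2, -5.6]
opening: 27.2
finger_force: 45.0
```

>>> move_arm:
  motion:
    - [[1,-0.06,0.25,0,0],[1,-0.12,0.5,0,0],[1,-0.18,0.75,0,0],[1,-0.23,1.0,0,0]]

```text
time: 24.35
ee_pos: [482.5, 65.8, 259.8]
ee_rot: [-0.001, -0.1, 0.995, 0.0]
contact_force: [0.5, -0.5, -6.2]
opening: 26.6
finger_force: 45.0
```

>>> move_arm:
  motion:
    - [[1,-0.06,0.25,0,0],[1,-0.12,0.5,0,0],[1,-0.18,0.75,0,0],[1,-0.23,1.0,0,0]]

```text
time: 24.85
ee_pos: [485.0, 168.2, 259.7]
ee_rot: [-0.001, -0.1, 0.995, 0.0]
contact_force: [0.2, -0.7, -5.8]
opening: 27.3
finger_force: 45.0
```

>>> move_arm:
  motion:
    - [[1,-0.04,0.2,0,0],[1,-0.07,0.33,0,0],[1,-0.09,0.38,0,0],[1,-0.09,0.38,0,0],[1,-0.09,0.38,0,0],[1,-0.09,0.38,0,0]]

```text
time: 25.6
ee_pos: [487.5, 205.1, 260.6]
ee_rot: [0.0, -0.099, 0.995, -0.0]
contact_force: [-0.6, 0.0, -5.5]
opening: 27.1
finger_force: 45.0
```

```bash
python3 - <<'E'
from h import *
s=sense();print(s["ee_pos"],s["ee_rot"])
ims=[snapshot(c)[:,:,::-1] for c in("wrist","scene","top")]
cv2.imwrite("pics/w6.png",ims[0]);cv2.imwrite("pics/top6.png",ims[2]);cv2.imwrite("pics/sc6.png",ims[1])
cv2.imwrite("pics/c6.png",np.hstack([cv2.resize(ims[0],(400,300)),cv2.resize(ims[1][110:290,300:460],(356,400))[:300]]))
E
```

```text
[487.54468496 205.05377512 260.56957927] [ 2.52027179e-05 -9.92958881e-02  9.95057947e-01 -8.81451655e-05]
```

View pics/c6.png

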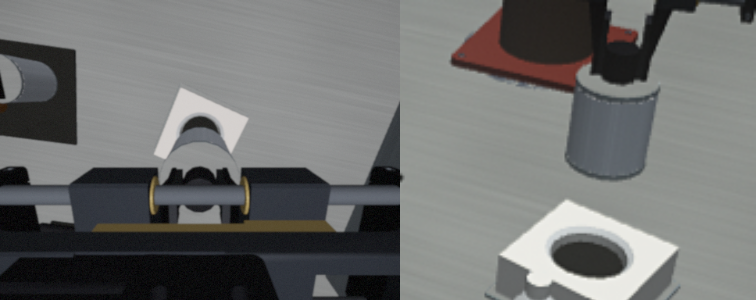

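The canister hangs upright over the dock: in the right half (scene view) its body is above the well. I'll measure its centre in the hand by matching the lid and foot circles to image edges.

```bash
cat > circ.py <<'E'
from h import *
def fitc(cam,img,z,r,c0,keep,span=6):
    """centre (x,y) of the horizontal circle whose projected arc has the strongest normal gradient"""
    g=cv2.GaussianBlur(cv2.cvtColor(img,cv2.COLOR_BGR2GRAY),(0,0),1).astype(np.float32)
    P=camera_params(cam);T=np.array(P["camera_from_world"])
    t=np.linspace(0,2*np.pi,360,endpoint=False);t=t[keep(t)]
    def px(x,y,rr):
        p=np.stack([x+rr*np.cos(t),y+rr*np.sin(t),np.full(t.shape,z)],1)@T[:3,:3].T+T[:3,3]
        return (p[:,:2]/p[:,2:]*[P["fx"],P["fy"]]+[P["cx"],P["cy"]]).astype(np.float32)
    S=lambda q:cv2.remap(g,q[:,:1].copy(),q[:,1:].copy(),cv2.INTER_LINEAR)[:,0]
    best=[]
    for dx in np.arange(-span,span+.1,.5):
        for dy in np.arange(-span,span+.1,.5):
            d=S(px(c0[0]+dx,c0[1]+dy,r+1))-S(px(c0[0]+dx,c0[1]+dy,r-1)); best.append((np.mean(np.clip(np.abs(d),0,25)),dx,dy))
    best.sort(reverse=True); w=np.array(best[:5]); print(cam,z,r,"best",np.round(c0+w[:,1:].mean(0),1),np.round(w[0],1),"std",w[:,1:].std(0).round(1))
E
cat > m6.py <<'E'
from circ import *
W=cv2.imread("pics/w6.png");S=cv2.imread("pics/sc6.png");c0=np.array([487.5,205.])
ang=lambda a,h:(lambda t:np.cos(t-a)>np.cos(h))
# tool +x side (towards robot) direction about pi+0.2
fitc("wrist",W,231,34,c0,ang(np.pi+.2,1.3)); fitc("wrist",W,151,34,c0,ang(np.pi+.2,1.4))
a=np.arctan2(358-205,1236-487)
fitc("scene",S,151,34,c0,ang(a,1.5)); fitc("scene",S,231,34,c0,ang(a,1.5)); 
fitc("scene",S,50,40.5,np.array([486,205.5]),ang(0,4)); fitc("scene",S,50,40.5,np.array([486,205.5]),ang(a,2))
fitc("scene",S,45,35.5,np.array([486,205.5]),ang(a+np.pi,1.2))
fitc("wrist",cv2.imread("pics/w6.png"),50,40.5,np.array([486,205.5]),ang(np.pi+.2,.9))
for m in ("canister_knob",):
    print(sense()["time"])
E
python3 m6.py
```

```text
wrist 231 34 best [490.3 204.9] [19.3  3.   0. ] std [0.2 0.4]
wrist 151 34 best [490.5 206.6] [23.9  3.   1.5] std [0.3 0.4]
scene 151 34 best [487.4 205.7] [17.1  0.   0.5] std [0.4 0.2]
scene 231 34 best [487.6 204.7] [15.6  0.5  0. ] std [0.4 0.2]
scene 50 40.5 best [486.6 206.2] [18.5  0.5  0.5] std [0.4 0.2]
scene 50 40.5 best [486.1 205.9] [20.1  0.5  0.5] std [0.6 0.2]
scene 45 35.5 best [487.3 206.1] [21.9  1.   1. ] std [0.2 0.4]
wrist 50 40.5 best [492. 209.] [22.   6.   3.5] std [0.  0.7]
25.75
```

>>> move_arm:
  motion:
    - [[1,0.012,0.008,0.1,0],[1,0.012,0.008,0.3,0],[1,0.012,0.008,0.5,0],[1,0.012,0.008,0.7,0],[1,0.012,0.008,0.85,0],[1,0.012,0.008,0.93,0],[1,0.012,0.008,0.95,0],[1,0.012,0.008,0.95,0],[1,0.012,0.008,0.95,0]]

```text
time: 26.88
ee_pos: [486.6, 206.3, 166.3]
ee_rot: [0.001, -0.1, 0.995, 0.0]
contact_force: [-0.6, 0.0, -5.5]
opening: 26.8
finger_force: 45.0
```

```bash
python3 - <<'E'
from circ import *
s=sense();print(s["ee_pos"],s["contact_force"],s["moment"])
S=snapshot("scene")[:,:,::-1].copy();W=snapshot("wrist")[:,:,::-1].copy();cv2.imwrite("pics/sc7.png",S);cv2.imwrite("pics/w7.png",W)
c0=s["ee_pos"][:2];z=s["ee_pos"][2]-109.5
ang=lambda a,h:(lambda t:np.cos(t-a)>np.cos(h))
a=np.arctan2(358-205,1236-487)
fitc("scene",S,z,34,c0,ang(a,1.4));fitc("scene",S,z+80,34,c0,ang(a,1.5))
fitc("scene",S,50,40.5,np.array([486,205.5]),ang(a,1.4))
fitc("wrist",W,z,34,c0,ang(np.pi+.2,1.3));fitc("wrist",W,z+80,34,c0,ang(np.pi+.2,1.3));fitc("wrist",W,50,40.5,np.array([486,205.5]),ang(np.pi+.2,1.3),9)
cv2.imwrite("pics/c7.png",np.hstack([cv2.resize(W[60:260,150:350],(400,400)),cv2.resize(S[150:270,320:440],(400,400),interpolation=cv2.INTER_CUBIC)]))
E
```

```text
[486.60635837 206.30440006 166.34194941] [-0.5591645   0.02710979 -5.51850757] [ 0.10429719  0.05120626 -0.02162639]
scene 56.84194940768194 34 best [483.1 206.3] [12.4 -3.   0. ] std [0.3 0.3]
scene 136.84194940768194 34 best [487.4 207.7] [13.3  0.5  1.5] std [0.2 0.4]
scene 50 40.5 best [483.4 205.8] [24.1 -2.5  0.5] std [0.4 0.2]
wrist 56.84194940768194 34 best [486.4 206.4] [25.   0.   0.5] std [0.2 0.4]
wrist 136.84194940768194 34 best [488.9 206.7] [23.8  2.5  0.5] std [0.2 0.4]
wrist 50 40.5 best [494.2 206.7] [21.2  8.5  0.5] std [0.4 1.7]
```

View pics/c7.png

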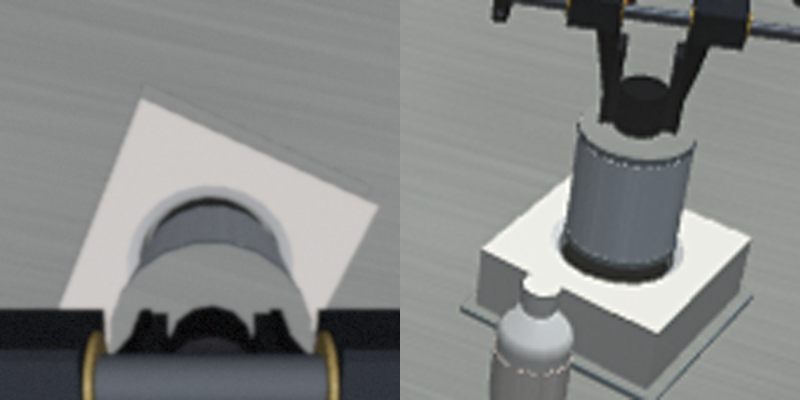

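The views show the foot centred over the mouth, with the chamfer ring showing evenly on both sides. Lowering in small steps while watching the force.

>>> move_arm:
  motion:
    - [[1,0,-0.003,0.04,0],[1,0,-0.003,0.07,0],[1,0,-0.003,0.1,0],[1,0,-0.003,0.12,0],[1,0,-0.003,0.12,0],[1,0,-0.003,0.12,0]]

```text
time: 27.72
ee_pos: [486.2, 205.9, 153.6]
ee_rot: [0.0, -0.1, 0.995, 0.0]
contact_force: [-0.6, -0.2, -5.5]
opening: 26.9
finger_force: 45.0
```

>>> move_arm:
  motion:
    - [[1,0,0,0.02,0],[1,0,0,0.035,0],[1,0,0,0.05,0],[1,0,0,0.05,0]]

```text
time: 28.22
ee_pos: [486.0, 205.8, 148.3]
ee_rot: [-0.0, -0.1, 0.995, -0.0]
contact_force: [-0.8, -1.1, -5.7]
opening: 27.2
finger_force: 45.0
```

>>> move_arm:
  motion:
    - [[1,0,0,0.01,0],[1,0,0,0.02,0],[1,0,0,0.03,0],[1,0,0,0.04,0],[1,0,0,0.04,0],[1,0,0,0.04,0]]

```text
time: 28.98
ee_pos: [486.5, 206.1, 145.1]
ee_rot: [0.001, -0.1, 0.995, 0.0]
contact_force: [-2.2, 1.3, 4.5]
opening: 26.9
finger_force: 45.0
```

>>> move_arm:
  motion:
    - [[1,0,0,0.01,0],[1,0,0,0.02,0],[1,0,0,0.03,0],[1,0,0,0.04,0],[1,0,0,0.04,0],[1,0,0,0.04,0]]

```text
time: 29.72
ee_pos: [486.2, 205.9, 140.4]
ee_rot: [0.0, -0.1, 0.995, 0.0]
contact_force: [-0.0, 1.4, 2.9]
opening: 26.8
finger_force: 45.0
```

It has met the plate, and the plate is sliding at about 10 N in all. Carrying on.

>>> move_arm:
  motion:
    - [[1,0,0,0.01,0],[1,0,0,0.02,0],[1,0,0,0.03,0],[1,0,0,0.04,0],[1,0,0,0.05,0],[1,0,0,0.05,0],[1,0,0,0.05,0]]

```text
time: 30.6
ee_pos: [486.1, 205.9, 135.4]
ee_rot: [-0.0, -0.1, 0.995, 0.0]
contact_force: [0.4, 1.4, 2.4]
opening: 27.1
finger_force: 45.0
```

>>> move_arm:
  motion:
    - [[1,0,0,0.01,0],[1,0,0,0.02,0],[1,0,0,0.03,0],[1,0,0,0.04,0],[1,0,0,0.05,0],[1,0,0,0.05,0],[1,0,0,0.05,0]]

```text
time: 31.48
ee_pos: [486.1, 205.9, 130.3]
ee_rot: [-0.0, -0.1, 0.995, -0.0]
contact_force: [-0.1, 2.9, 1.9]
opening: 27.2
finger_force: 45.0
```

>>> move_arm:
  motion:
    - [[1,0,0,0.005,0],[1,0,0,0.01,0],[1,0,0,0.015,0],[1,0,0,0.02,0],[1,0,0,0.02,0]]

```text
time: 32.1
ee_pos: [486.1, 205.9, 128.5]
ee_rot: [-0.0, -0.1, 0.995, 0.0]
contact_force: [0.6, 2.5, 3.3]
opening: 26.9
finger_force: 45.0
```

>>> move_arm:
  motion:
    - [[1,0,0,0.003,0],[1,0,0,0.006,0],[1,0,0,0.006,0]]

```text
time: 32.48
ee_pos: [486.1, 205.9, 127.9]
ee_rot: [0.0, -0.1, 0.995, -0.0]
contact_force: [0.2, 1.1, 3.8]
opening: 27.0
finger_force: 45.0
```

>>> move_arm:
  motion:
    - [[1,0,0,0.004,0],[1,0,0,0.008,0],[1,0,0,0.008,0]]

```text
time: 32.85
ee_pos: [486.2, 205.9, 127.2]
ee_rot: [0.0, -0.1, 0.995, -0.0]
contact_force: [0.1, 2.6, 4.4]
opening: 27.0
finger_force: 45.0
```

>>> move_arm:
  motion:
    - [[1,0,0,0.003,0],[1,0,0,0.006,0],[1,0,0,0.006,0]]

```text
time: 33.22
ee_pos: [486.4, 206.0, 127.2]
ee_rot: [0.0, -0.1, 0.995, 0.0]
contact_force: [-0.7, 2.3, 7.9]
opening: 27.0
finger_force: 45.0
```

>>> move_arm:
  motion:
    - [[1,0,0,0.003,0],[1,0,0,0.005,0],[1,0,0,0.005,0]]

```text
time: 33.6
ee_pos: [486.6, 206.0, 127.1]
ee_rot: [0.0, -0.1, 0.995, 0.0]
contact_force: [-1.4, 1.8, 11.2]
opening: 27.2
finger_force: 45.0
```

The force is now climbing with no further travel, so this is the firm stop. Releasing and rising.

>>> move_arm:
  motion:
    - [[1,0,0,-0.012,0],[1,0,0,-0.012,0],[0.8,0,0,-0.012,0],[0.6,0,0,-0.012,0],[0,0,0,-0.012,0],[0,0,0,-0.012,0],[0,0,0,-0.012,0],[0,0,0,-0.012,0],[0,0,0,-0.012,0],[0,0,0,-0.3,0],[0,0,0,-0.7,0],[0,0,0,-1,0],[0,0,0,-1,0],[0,0,0,-1,0],[0,0,0,-1,0]]

```text
time: 35.48
ee_pos: [485.2, 205.6, 224.3]
ee_rot: [-0.001, -0.1, 0.995, -0.0]
contact_force: [-0.0, -0.6, -0.3]
opening: 87.0
finger_force: 0.0
```

```bash
python3 - <<'E'
from circ import *
s=sense();print(s["ee_pos"],s["contact_force"],s["opening"])
S=snapshot("scene")[:,:,::-1].copy();W=snapshot("wrist")[:,:,::-1].copy()
ang=lambda a,h:(lambda t:np.cos(t-a)>np.cos(h))
c0=np.array([486.,205.8]);cv2.imwrite("pics/w8.png",W);cv2.imwrite("pics/sc8.png",S)
for z in(94,96,98,100,102,104): fitc("scene",S,z,34,c0,ang(0,4),4)
fitc("wrist",W,98,34,c0,ang(0,4),4)
cv2.imwrite("pics/c8.png",np.hstack([cv2.resize(W,(400,300)),cv2.resize(S[150:270,320:480],(400,300),interpolation=cv2.INTER_CUBIC)]))
E
```

```text
[485.20549213 205.63015394 224.25463254] [-0.02558935 -0.56832973 -0.29372616] 86.99386049770197
scene 94 34 best [482.2 204.4] [ 9.6 -4.  -1.5] std [0.2 0.4]
scene 96 34 best [484.9 205.1] [ 9.5 -1.  -1. ] std [0.4 0.2]
scene 98 34 best [487.6 205.6] [9.5 1.5 0. ] std [0.4 0.2]
scene 100 34 best [489.8 206.2] [9.5 4.  0.5] std [0.2 0.4]
scene 102 34 best [490.  206.3] [7.2 4.  0.5] std [0.  0.7]
scene 104 34 best [490.  208.8] [4.2 4.  4. ] std [0.  0.7]
wrist 98 34 best [486.6 206.6] [24.2  0.5  0.5] std [0.4 0.2]
```

View pics/c8.png

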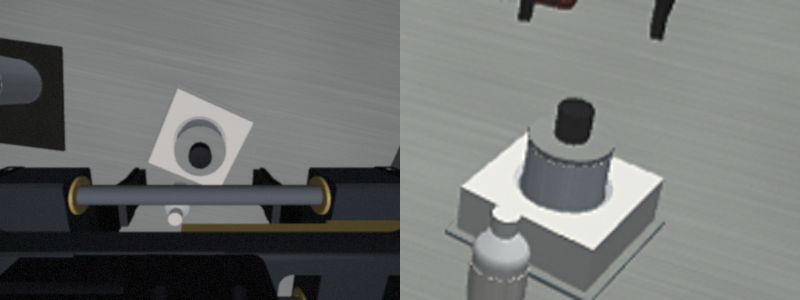

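The knob canister sits level and centred in the well, with its lid about 98 mm above the table, which matches fully home. The gripper is clear and open, and the bottle is where it was.

```bash
python3 -c "
from plant import *
print(finish_job())"
```

```text
the job is handed in; nothing more can be done
None
```

I put the round-knobbed canister, the heavier at about 5.4 N against 2.6 N, into the dock well, pressed it down to the firm stop and let go; the bar-handled one is back on the mat, and the job was handed in at about 36 s, with no verdict reported.

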